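# Set and lock the last leg of an upturned glass drainer

### The job

The low glass drainer lies upside down on the worktop with its four legs up; three legs are already set and locked. On the fourth, whose spring has pushed it out too far, take hold of the leg, push it in until the groove around it (its length mark) sits at the top of its collar like on the other three, and, without letting go of it or letting it slip from the mark, sweep its cam lever fully closed with the side of your fingers. Finish still gripping the leg, and leave the glasses and the mug beside the drainer undisturbed.

Things in the scene. Friction and masses are not known exactly. Their poses are not given: they have to be found in the camera images.
- drainer: Low glass drainer of bare sheet metal, upside down, fixed: a tray 210 x 330 mm (x by y), 30 mm high, with drain slots. Origin: centre of its underside, on the worktop; z up. Four leg units stand on its upturned face (z = 30 mm) at x = +-50, y = +-100 mm; the unit to be set is at any of these but the far left one (+50, +100). All units have the drainer's yaw.
- socket: Light-metal collar (32 mm diameter, flange 50 mm) of the leg unit to be set, fixed to the drainer. Origin: centre of its underside, on the drainer's upturned face; z up along the leg's axis; x, y parallel to the drainer's. On top of it turns a grey cam ring, 34 mm diameter.
- ring_top (a point): Centre of the flat top face of the cam ring, on the leg's axis, 46 mm above the socket's origin. The leg comes out of the ring here.
- leg: Leg to be set: upright steel tube, 20 mm diameter, with a rubber foot at its upper end (21.6 mm diameter, 14 mm high). Origin on the axis at the lower edge of the length mark, a dark groove 3 mm wide round the tube; at its mark this origin is level with ring_top, the whole groove just showing. The leg slides along z and turns freely about z, so it turns with a hand that grips it.
- foot_end (a point): Centre of the end face of that leg's rubber foot, 48 mm above the leg's origin.
- leg_slide (a joint): How far the leg stands out beyond its mark, m: 0 at the mark, + too far out (up), - too far in. Starts at 0.026 to 0.036; stops at 0.036 and -0.012. A spring pushes it out, with about 7 N at the mark; pushing it in takes up to about 9 N. Let go with the lever open, it springs out again.
- cam_lever (a joint): Angle of the unit's lever and cam ring about the leg's axis, rad: 0 open, 1.047 closed at its stop; grows clockwise seen from above. Starts at 0 to 0.2. Open at 0 the lever points 150 degrees from the socket's x axis (towards its y); closed 90 degrees (+y), as on the other legs. Stays where it is left. Closing takes up to about 0.2 N m, most in the last third, where it clamps the leg.
- lever_end (a point): Top of the lever's outer end, 49 mm from the leg's axis, 14 mm above ring_top. The black lever on the grey ring is a straight radial bar, 8 mm thick, from 13 to 49 mm from the axis, with a round end of 13 mm diameter; its top is 14 mm above the ring's top face. Fingers that grip the leg with their tips 3 to 9 mm above that face push it round when the hand turns about the leg's axis.
- set_leg_1: One of the three leg units already set and locked, rigid: same shapes, groove at the ring, lever closed; foot end 94 mm above its origin (centre of its underside).
- set_leg_2: Another such set leg unit.
- set_leg_3: Another such set leg unit.
- glass_left: Clear tumbler, 62 mm diameter, 98 mm high, standing loose left of the drainer. Origin: centre of its underside.
- mug_left: Printed ceramic mug, 73 x 106 x 92 mm, standing loose left of the drainer. Origin: in its underside.
- glass_right: Clear tumbler, 62 mm diameter, 98 mm high, standing loose right of the drainer. Origin: centre of its underside.

How it is judged:
On the way, in this order (a step that is already met when the one before it is completed fails the run):
1. the leg is held in the fingers at its length mark, its lever still open (value of joint leg_slide between -0.004 and 0.004 m and contact force between the fingers and leg above 1 N and value of joint cam_lever below 0.4 rad), for 0.2 s.
2. the lever is closed while the leg is held at its mark (value of joint leg_slide between -0.004 and 0.004 m and contact force between the fingers and leg above 1 N and value of joint cam_lever above 0.95 rad), for 0.2 s.
At the end, for the whole second after the job is handed in: The leg stands within 4 mm of its length mark and at rest, the cam lever is closed to within 0.1 rad of its stop, and the fingers still grip the leg with more than 1 N (all of step 2 and velocity of joint leg_slide between -0.01 and 0.01 m/s); the arm keeps its last pose, push and grip.
It fails at once if the lever was swung past halfway while the leg was more than 6 mm off its mark or not held in the fingers (value of joint cam_lever above 0.6 rad and (value of joint leg_slide above 0.006 m or value of joint leg_slide below -0.006 m or contact force between the fingers and leg below 0.1 N)).
It fails at once if a glass or the mug was shifted by more than 20 mm or tipped (distance of any of glass_left, mug_left, glass_right from where it was at the start of the episode above 0.02 m or angle between any of glass_left, mug_left, glass_right's own z axis and vertical above 0.3 rad).
It also fails if it takes over 40 s, if anything falls off the work surface, if the arm or the gripper's body presses on something with over 40 N, if the wrist force passes 120 N, or if a joint passes its speed limit or range.

### The arm

A 7-joint arm with a two-finger parallel gripper is mounted at the origin on a cart in front of the work surface, level with it; the furniture and walls round the work are solid. World frame = base frame: x ahead of the robot, y to its left, z up, the work surface at z = 0. Lengths are in m, angles in rad, forces in N, time in s.
With the tool pointing down it reaches from about 0.4 to 0.85 m from the base axis. Payload 4.5 kg.
Tool frame: the origin (TCP) lies where the fingers leave the gripper's body, on its centre line; the fingertips stand 64 mm ahead of it and the grasp point (between the pads) lies 45 mm ahead of it; z points along the fingers, y is the line along which they close (so a half turn about z gives the same grasp; the last joint's range is limited). The gripper opens to 88 mm and grips with 3 to 60 N. Pads are 18 mm wide; open, the fingers measure 123 mm over their backs; the gripper's body (75 mm by 187 mm) begins 45 mm behind the grasp point.
Start: joints at [1.282, 0.689, -0.195, 1.565, 0.157, 0.902, -0.215], TCP at [0.198, -0.593, 0.303] pointing down, gripper open.
Joint ranges: [-3.01, 3.01], [-0.46, 2.08], [-1.47, 1.51], [0.13, 2.56], [-1, 4.14], [0.04, 2.09], [-2.66, 2.66]. Speed limits (rad/s): [2.57, 2.57, 3.14, 3.14, 3.14, 3.14, 3.14].

### API

Orientations are given as a unit quaternion [x, y, z, w].
In Python, from plant import r gives the robot as it stands.
- The arm moves only by the tool play_rows, never from a script. Its arguments are lists of equal length, an entry for each row: "translation": the shift along the tool's x, y, z in m, a list of three; "delta_rot": the turn, a rotation vector about the tool's x, y, z in degrees, a list of three; "grip": the opening, from -1 (shut) to 1 (fully open). In form: {"translation": [[x, y, z], ...], "delta_rot": [[rx, ry, rz], ...], "grip": [grip, ...]}. A call has 1 to 20 rows; each row shifts and turns the commanded pose from where the row before left it, along the tool's axes as they then stand; what a row does not reach is not made up. A row lasts 1/8 s, in which the tool goes at most 62.5 mm and 10.7 degrees, less where a joint would pass 70% of its speed; a pose out of reach is approached as far as the arm can. A call with a gripper value outside its range is refused whole. The fingers move at their own pace and stop on an object; "squeeze" is the grip in N (left out, the last holds). Time passes only in rows, so rows that do not move let the fingers close. It gives the time, the measured TCP pose, the force, the opening and the grip force at its end, in the units of the state.
- r.get_state(): the state, without advancing time (a new reading comes with each control period).
- r.snapshot(name): name is "scene" or "side" or "wrist"; returns the picture (420x560x3 uint8, blue, green, red); there is no depth.
- r.get_calibration(name): a dict with "intrinsics" (3x3 intrinsics, pixels), "eye" and "rotation" of the camera in the world. Camera axes: x right, y up, looking along -z (the intrinsics and any distortion apply to the point x, -y, -z); pixel columns grow to the right and rows downward; lengths in m; the calibration is good to about 2 mm. The wrist camera is an equidistant fisheye: a pixel r from the principal point sees the ray r / f radians off the axis. A picture is of the moment at which its call begins: read the wrist's pose just before it. get_calibration takes no time and is no camera call; for the wrist camera it gives the pose at the moment of the call.
- r.finish_job(): hands the job in; it is judged then, once.
Trained networks look in the newest picture that a camera, given by its name, has taken for a name from the list of things; names that differ only in an ending like _2 or _b are one class to them, and where a whole thing is asked for, a point or a joint stands for the part that bears it (a point fixed in the world has none). Each returns a list of dicts, best first, with "confidence" (0 to 1); they miss things now and then, are a little off and sometimes report something else, mostly with a low value. They report only what shows in the picture. A call takes as long as a camera call.
- r.look_for(camera, target): "point" ([x, y, z] in m, in world coordinates, good to about 4 mm: the middle of the surface that is visible of it).
- r.silhouettes(camera, target): "pixels" (420x560 bool, what is visible of it).
The state is a dict: "clock": time; "q": joint angles; "qd": joint speeds; "joint_torque": joint torques, N m; "tool_pos": TCP position; "eef_rot": TCP orientation; "contact_force": force on the tool from outside, world axes, zero at the start; "moment": the same for the moment, N m; "opening": opening from 0.0 (shut) to 1.0 (fully open); "finger_force": force on a finger pad.
Only numpy, scipy, OpenCV 4.12 (cv2) and the standard library are available. Lean on these libraries where they do the work, as an engineer would, in place of code of your own. Each camera call takes 0.05 s, during which the arm holds its last target. There are 200 camera calls.

## Working session

There is one attempt and no reset: what is moved stays moved. The work goes in short steps, Python scripts to look and compute and a tool call to move; the robot and the scene stay as the last step left them, time stands still between calls to the robot, and variables do not carry over. Pictures are saved under pics/ and viewed, at most 12 in all, crops included, and the job is handed in when it is done.

Besides the shell and the picture viewer there is one more tool, called after ">>>" by a JSON object that holds its "fn" and its "kwargs". play_rows: Moves the arm, as the interface text tells. Its arguments: {"type":"object","properties":{"translation":{"type":"array","items":{"type":"array","items":{"type":"number"}}},"delta_rot":{"type":"array","items":{"type":"array","items":{"type":"number"}}},"grip":{"type":"array","items":{"type":"number"}},"squeeze":{"type":"number"}},"required":["translation","delta_rot","grip"]}

```bash
ls; mkdir -p pics
python3 - <<'E'
from plant import r
import cv2
s=r.get_state();print(s)
for c in ("scene","side"):
    im=r.snapshot(c);cv2.imwrite(f"pics/{c}0.png",im)
    k=r.get_calibration(c);print(c,k)
    for t in ("leg","foot_end","lever_end","ring_top","socket","set_leg_1","drainer","glass_left","mug_left"):
        print(c,t,[(d["point"],round(d["confidence"],2)) for d in r.look_for(c,t)][:5])
E
```

```text
pics
{'clock': 0.0, 'q': array([ 1.28178869,  0.68997744, -0.19451913,  1.56631581,  0.15730684,
        0.90252338, -0.21510794]), 'qd': array([ 0.00119182, -0.00051783,  0.00017978, -0.00170919, -0.00014152,
       -0.00010443,  0.00019227]), 'joint_torque': array([ 7.37255996e-04, -5.27564335e+01, -1.26657262e+00, -1.53432423e+01,
       -5.25271415e-02,  6.55346434e-03,  2.04329408e-04]), 'tool_pos': array([ 0.1980686 , -0.59224769,  0.30192168]), 'eef_rot': array([ 9.86995717e-01,  1.60743946e-01, -2.14891685e-04, -8.89995513e-04]), 'contact_force': array([-0.58342612, -0.22989311, -0.09447983]), 'moment': array([ 0.01176025,  0.00606877, -0.04402147]), 'finger_force': 0.0, 'opening': 0.9994497521976717}
scene {'intrinsics': array([[458.49701856,   0.        , 281.27217519],
       [  0.        , 458.49701856, 207.28839316],
       [  0.        ,   0.        ,   1.        ]]), 'eye': array([-0.09349039, -1.12430053,  0.63546715]), 'rotation': array([ 0.50572959, -0.14985142, -0.24750999,  0.81272439])}
scene leg []
scene foot_end []
scene lever_end []
scene ring_top []
scene soc
[... 457 characters left out ...]
e': array([0.30421959, 0.56626751, 0.82213533]), 'rotation': array([-0.0463542 ,  0.41244844,  0.90319874, -0.1094057 ])}
side leg [([0.4586, -0.1715, 0.119], 0.57)]
side foot_end [([0.461, -0.1727, 0.1262], 0.55)]
side lever_end []
side ring_top [([0.4563, -0.1711, 0.0789], 0.91), ([0.5707, 0.0224, 0.0559], 0.47)]
side socket [([0.4603, -0.1684, 0.0778], 0.92), ([0.464, -0.1711, 0.1258], 0.24)]
side set_leg_1 [([0.5683, 0.0196, 0.0591], 0.7), ([0.5617, -0.1737, 0.0798], 0.69), ([0.5651, -0.3652, 0.0739], 0.62)]
side drainer [([0.5212, -0.2474, 0.0324], 0.86)]
side glass_left [([0.4463, -0.0248, 0.061], 0.88)]
side mug_left [([0.569, 0.0221, 0.0576], 0.77), ([0.4466, -0.0255, 0.0615], 0.32)]
```

View pics/scene0.png

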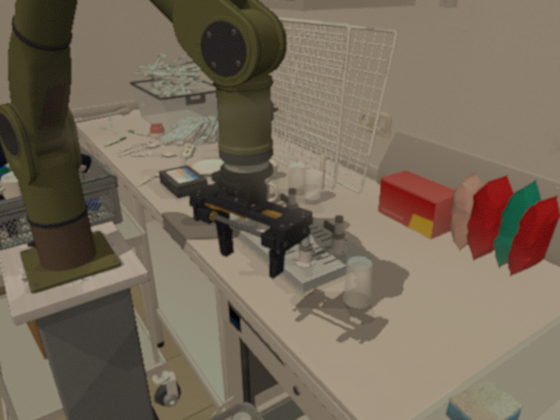

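View pics/side0.png

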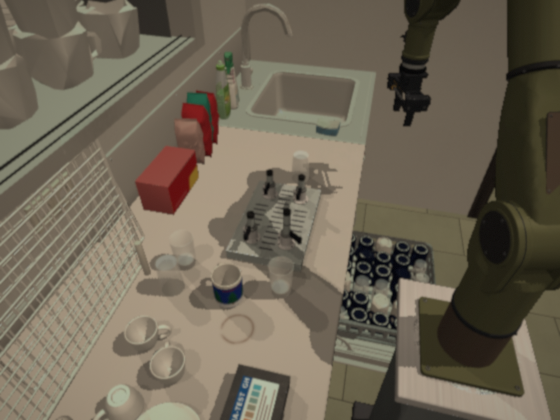

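The scene view shows the gripper hiding the drainer. In the side view, around (287,225), the near-left leg stands taller than the other three, so that is the one to set. It is at about (0.46, -0.172). I'll move above it and look with the wrist camera.

>>> {"fn": "play_rows", "kwargs": {"translation": [[0.027,-0.022,0],[0.027,-0.022,0],[0.027,-0.022,0],[0.027,-0.022,0],[0.027,-0.022,0],[0.027,-0.022,0],[0.027,-0.022,0],[0.027,-0.022,0],[0.027,-0.022,0],[0.027,-0.022,0],[0.027,-0.022,0],[0.027,-0.022,0],[0,0,0],[0,0,0],[0,0,0],[0,0,0],[0,0,0],[0,0,0],[0,0,0],[0,0,0]], "delta_rot": [[0,0,0],[0,0,0],[0,0,0],[0,0,0],[0,0,0],[0,0,0],[0,0,0],[0,0,0],[0,0,0],[0,0,0],[0,0,0],[0,0,0],[0,0,-9.5],[0,0,-9.5],[0,0,-9.5],[0,0,-9.5],[0,0,-9.5],[0,0,-9.5],[0,0,-9.5],[0,0,-9.5]], "grip": [1,1,1,1,1,1,1,1,1,1,1,1,1,1,1,1,1,1,1,1]}}

```text
clock: 3.5
tool_pos: [0.4219, -0.2397, 0.3029]
eef_rot: [0.677, 0.736, -0.0, 0.0]
contact_force: [0.9, -0.1, -1.2]
opening: 0.997
finger_force: 0.0
```

```bash
cat > h.py <<'E'
from plant import r
import cv2,numpy as np
from scipy.spatial.transform import Rotation as R
def pose():
    s=r.get_state(); M=R.from_quat(s["eef_rot"]).as_matrix()
    print("t",round(s["clock"],2),"p",s["tool_pos"].round(4),"yangle",round(np.degrees(np.arctan2(M[1,1],M[0,1])),2),"z",M[:,2].round(4),"q",s["q"].round(2),"F",s["contact_force"].round(1),"M",s["moment"].round(2),"g",s["finger_force"],round(s["opening"],3))
    return s,M
def ray(k,px,fish):
    K=k["intrinsics"];x=(px[0]-K[0,2])/K[0,0];y=(px[1]-K[1,2])/K[1,1]
    if fish:
        t=np.hypot(x,y);d=np.array([x/t*np.sin(t),-y/t*np.sin(t),-np.cos(t)]) if t>0 else np.array([0,0,-1.])
    else: d=np.array([x,-y,-1.])
    d=R.from_quat(k["rotation"]).as_matrix()@d
    return d/np.linalg.norm(d)
def atz(k,px,z,fish):
    d=ray(k,px,fish);return k["eye"]+d*(z-k["eye"][2])/d[2]
def px(k,P,fish):
    c=R.from_quat(k["rotation"]).as_matrix().T@(np.asarray(P)-k["eye"]);x,y,z=c[0],-c[1],-c[2];K=k["intrinsics"]
    if fish:
        rr=np.hypot(x,y);t=np.arctan2(rr,z);x,y=x/rr*t,y/rr*t
    else:x,y=x/z,y/z
    return np.array([K[0,0]*x+K[0,2],K[1,1]*y+K[1,2]])
E
python3 - <<'E'
from h import *
pose();k=r.get_calibration("wrist");print(k)
im=r.snapshot("wrist");cv2.imwrite("pics/w0.png",im)
for t in ("leg","foot_end","lever_end","ring_top","socket","cam_lever","set_leg_1","drainer"):
    print(t,[(d["point"],round(d["confidence"],2)) for d in r.look_for("wrist",t)][:5])
E
```

```text
t 3.5 p [ 0.4219 -0.2397  0.3029] yangle 4.8 z [ 3.e-04 -3.e-04 -1.e+00] q [ 0.78  0.55 -0.56  1.97  0.42  0.74  0.06] F [ 0.9 -0.1 -1.2] M [-0.   -0.11  0.03] g 0.0 0.997
{'intrinsics': array([[325.1922621 ,   0.        , 277.75989157],
       [  0.        , 325.1922621 , 210.93172394],
       [  0.        ,   0.        ,   1.        ]]), 'eye': array([ 0.41417751, -0.15504338,  0.38505635]), 'rotation': array([-0.16299184, -0.00746606,  0.04145428,  0.98572788])}
leg [([0.4606, -0.1786, 0.159], 0.83), ([0.4586, -0.1736, 0.0903], 0.2)]
foot_end [([0.4625, -0.1824, 0.1557], 0.63), ([0.5772, -0.0228, 0.0475], 0.57)]
lever_end [([0.4486, -0.1686, 0.0881], 0.67)]
ring_top [([0.4613, -0.1747, 0.0909], 0.69)]
socket [([0.4533, -0.1712, 0.0906], 0.79), ([0.4583, -0.1758, 0.1541], 0.47)]
cam_lever []
set_leg_1 [([0.56, -0.1758, 0.0773], 0.92), ([0.4642, -0.3661, 0.0779], 0.67), ([0.5486, -0.3821, 0.0329], 0.48)]
drainer [([0.5012, -0.2486, 0.0363], 0.8)]
```

View pics/w0.png

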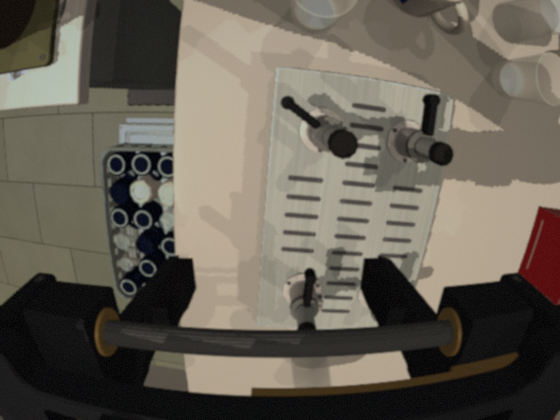

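The wrist view shows the tall leg's foot at about (344,143) with its lever end at about (289,103), still open. The set legs' levers point +y, up in the image. I'll take a second viewpoint to triangulate.

>>> {"fn": "play_rows", "kwargs": {"translation": [[0.015,0.02,0.02],[0.015,0.02,0.02],[0,0,0]], "delta_rot": [[0,0,0],[0,0,0],[0,0,0]], "grip": [1,1,1]}}

```text
clock: 4.32
tool_pos: [0.46, -0.2048, 0.2619]
eef_rot: [0.678, 0.735, 0.0, -0.001]
contact_force: [0.4, 0.6, -0.3]
opening: 1.0
finger_force: 0.0
```

Run:
```python
from h import *
import pickle
pose();k=r.get_calibration("wrist")
im=r.snapshot("wrist");cv2.imwrite("pics/w1.png",im);pickle.dump(k,open("k1.pkl","wb"))
for t in ("leg","foot_end","lever_end","ring_top","socket","set_leg_1"):
    print(t,[(d["point"],round(d["confidence"],2)) for d in r.look_for("wrist",t)][:5])
for y in (im,):
    c=im[0:300,200:500]; cv2.imwrite("pics/w1c.png",cv2.resize(c,None,fx=2,fy=2,interpolation=cv2.INTER_CUBIC))
c=cv2.imread("pics/w0.png")[60:200,250:470]; cv2.imwrite("pics/w0c.png",cv2.resize(c,None,fx=3.5,fy=3.5,interpolation=cv2.INTER_CUBIC))
c=cv2.imread("pics/side0.png")[150:270,220:340]; cv2.imwrite("pics/s0c.png",cv2.resize(c,None,fx=5,fy=5,interpolation=cv2.INTER_CUBIC))
```

```text
t 4.33 p [ 0.46   -0.2048  0.2619] yangle 4.68 z [-0.001   0.0015 -1.    ] q [ 0.64  0.63 -0.5   1.96  0.47  0.67 -0.08] F [ 0.4  0.6 -0.3] M [-0.06 -0.11  0.03] g 0.0 1.0
leg [([0.4663, -0.1757, 0.1582], 0.85)]
foot_end [([0.4609, -0.1785, 0.1521], 0.98)]
lever_end [([0.4496, -0.1642, 0.0834], 0.57)]
ring_top [([0.4652, -0.1683, 0.0884], 0.6)]
socket [([0.4609, -0.1691, 0.091], 0.6)]
set_leg_1 [([0.4602, -0.3661, 0.0936], 0.97), ([0.5585, -0.176, 0.0811], 0.82), ([0.5631, -0.3649, 0.0866], 0.62)]
```

View pics/w1c.png

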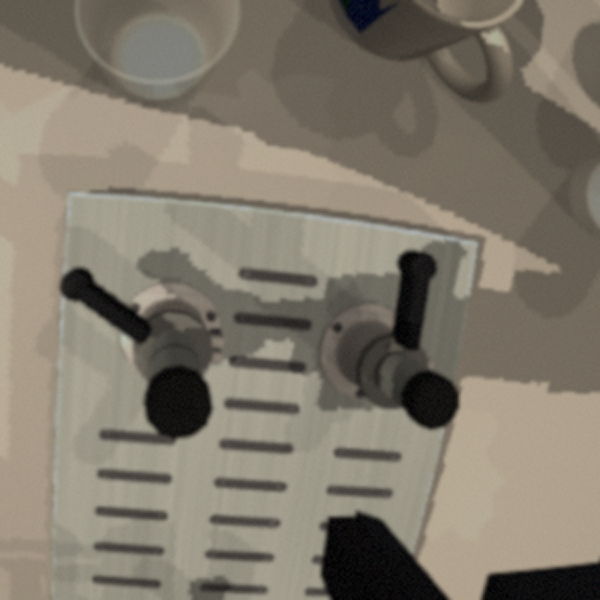

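View pics/w0c.png

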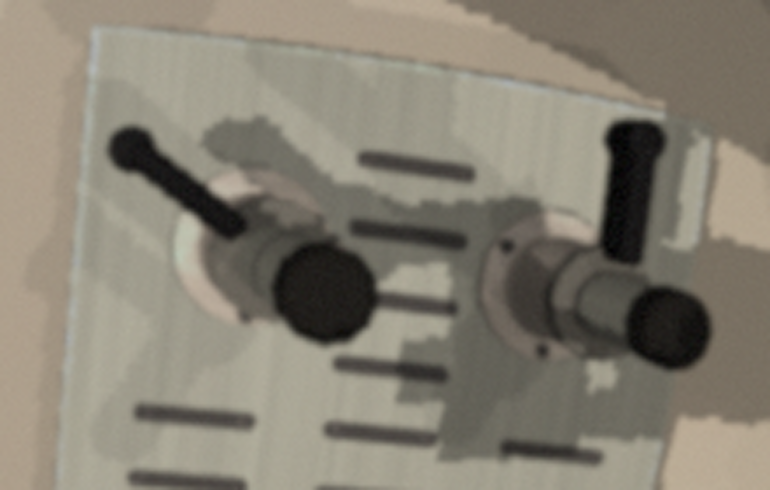

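View pics/s0c.png

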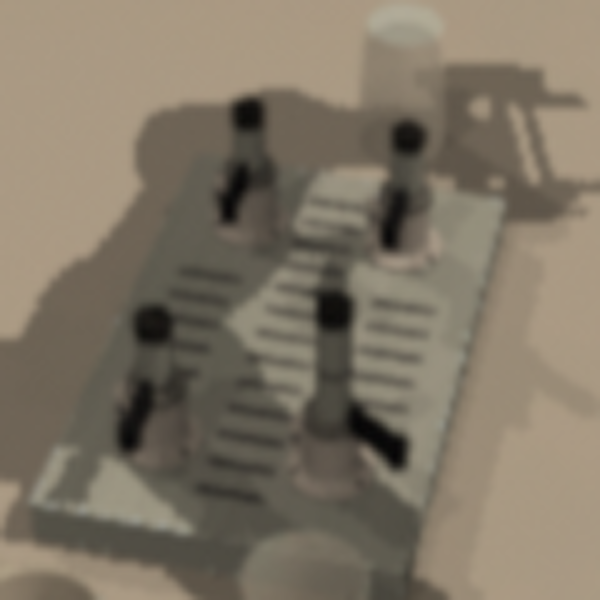

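```bash
cat > tri.py <<'E'
from h import *
import pickle
from scipy.optimize import least_squares
k1=pickle.load(open("k1.pkl","rb"))
k0=dict(k1,eye=np.array([0.41417751,-0.15504338,0.38505635]),rotation=np.array([-0.16299184,-0.00746606,0.04145428,0.98572788]))
ks=r.get_calibration("side")
obs={"foot":[(k0,(344.3,144),1),(k1,(289,202),1),(ks,(286.8,210.6),0)],
"lever":[(k0,(287.7,102.6),1),(k1,(238.5,142),1),(ks,(299,240),0)],
"setfoot":[(k0,(441.4,153.4),1),(k1,(416.5,200.5),1),(ks,(250.5,213.5),0)],
"setlever":[(k0,(431.4,99.4),1),(k1,(408.5,134),1),(ks,(246,237),0)]}
P={}
for n,o in obs.items():
    f=lambda X,o=o:np.concatenate([px(k,X,w)-p for k,p,w in o])
    s=least_squares(f,[.47,-.17,.1]);P[n]=s.x;print(n,s.x.round(4),s.fun.round(1))
    z={"foot":.154,"lever":.09,"setfoot":.124,"setlever":.09}[n]
    print("  at z",z,[atz(k,p,z,w)[:2].round(4) for k,p,w in o])
a=lambda u,v:np.degrees(np.arctan2(*(P[u]-P[v])[1::-1]))
print("lever ang",a("lever","foot"),"set lever",a("setlever","setfoot"),"legs",a("setfoot","foot"))
E
python3 tri.py
```

```text
foot [ 0.4645 -0.1784  0.1531] [-0.4 -0.3  0.2  0.2 -0.5 -0.1]
  at z 0.154 [array([ 0.4646, -0.1785]), array([ 0.4643, -0.178 ]), array([ 0.463 , -0.1774])]
lever [ 0.4233 -0.1526  0.0807] [-0.2  0.   0.1 -0.  -0.1 -0.1]
  at z 0.09 [array([ 0.4232, -0.1527]), array([ 0.4242, -0.1515]), array([ 0.4214, -0.1433])]
setfoot [ 0.5631 -0.1783  0.1213] [ 0.5  0.1 -0.5 -0.  -0.2  0. ]
  at z 0.124 [array([ 0.5611, -0.1781]), array([ 0.5622, -0.1776]), array([ 0.5616, -0.1758])]
setlever [ 0.5641 -0.1303  0.0821] [-0.1  0.8 -0.2 -0.9 -0.7 -0.8]
  at z 0.09 [array([ 0.5602, -0.1301]), array([ 0.561 , -0.1307]), array([ 0.5586, -0.1204])]
lever ang 147.87268111532455 set lever 88.76435073319763 legs 0.08895150577146509
```

Triangulation agrees with the picture. The axis is at (0.464, -0.178), the foot end is about 31.5 mm above the set leg's, yaw is about 0, and the lever is at about 148°. Next I centre over the leg, descend and grip.

>>> {"fn": "play_rows", "kwargs": {"translation": [[0.013,0.003,0],[0.013,0.003,0],[0,0,0],[0,0,0.021],[0,0,0.021],[0,0,0.021],[0,0,0.022],[0,0,0],[0,0,0]], "delta_rot": [[0,0,0],[0,0,0],[0,0,0],[0,0,0],[0,0,0],[0,0,0],[0,0,0],[0,0,0],[0,0,0]], "grip": [1,1,1,1,1,1,1,1,1], "squeeze": 40}}

```text
clock: 5.8
tool_pos: [0.4636, -0.1802, 0.1783]
eef_rot: [0.679, 0.734, 0.0, 0.0]
contact_force: [0.2, -0.2, 0.2]
opening: 0.998
finger_force: 0.0
```

Run:
```python
from h import *
pose()
```

```text
t 5.8 p [ 0.4636 -0.1802  0.1783] yangle 4.5 z [ 7.e-04 -3.e-04 -1.e+00] q [ 0.5   0.75 -0.37  2.05  0.61  0.45 -0.25] F [ 0.2 -0.2  0.2] M [-0.06 -0.09 -0.04] g 0.0 0.998
```

>>> {"fn": "play_rows", "kwargs": {"translation": [[0.002,0.0005,0.001],[0,0,0],[0,0,0],[0,0,0],[0,0,0],[0,0,0],[0,0,0],[0,0,0]], "delta_rot": [[0,0,0],[0,0,0],[0,0,0],[0,0,0],[0,0,0],[0,0,0],[0,0,0],[0,0,0]], "grip": [1,-1,-1,-1,-1,-1,-1,-1], "squeeze": 40}}

```text
clock: 6.8
tool_pos: [0.4641, -0.1781, 0.1768]
eef_rot: [0.679, 0.734, 0.001, 0.0]
contact_force: [6.8, 0.4, -1.8]
opening: 0.232
finger_force: 5.0
```

Run:
```python
from h import *
pose()
```

```text
t 6.8 p [ 0.4641 -0.1781  0.1768] yangle 4.5 z [ 1.3e-03  2.0e-04 -1.0e+00] q [ 0.5   0.76 -0.36  2.05  0.61  0.44 -0.26] F [ 6.8  0.4 -1.8] M [-0.   -1.52  0.02] g 4.980820182081516 0.232
```

>>> {"fn": "play_rows", "kwargs": {"translation": [[0,0,0],[0,0,0],[0,0,0]], "delta_rot": [[0,0,0],[0,0,0],[0,0,0]], "grip": [-1,-1,-1]}}

```text
clock: 7.18
tool_pos: [0.4644, -0.178, 0.1768]
eef_rot: [0.679, 0.734, 0.001, 0.001]
contact_force: [3.9, -0.3, -1.1]
opening: 0.219
finger_force: 39.4
```

Run:
```python
from h import *
pose()
```

```text
t 7.17 p [ 0.4644 -0.178   0.1768] yangle 4.51 z [ 1.8e-03  1.0e-04 -1.0e+00] q [ 0.5   0.76 -0.36  2.05  0.61  0.44 -0.26] F [ 3.9 -0.3 -1.1] M [-0.02 -0.71 -0.02] g 39.43126165695503 0.219
```

Gripped at 39 N and well centred. Now I push in about 31 mm.

>>> {"fn": "play_rows", "kwargs": {"translation": [[0,0,0.005],[0,0,0.005],[0,0,0.005],[0,0,0.005],[0,0,0.005],[0,0,0.005],[0,0,0.001],[0,0,0],[0,0,0]], "delta_rot": [[0,0,0],[0,0,0],[0,0,0],[0,0,0],[0,0,0],[0,0,0],[0,0,0],[0,0,0],[0,0,0]], "grip": [-1,-1,-1,-1,-1,-1,-1,-1,-1]}}

```text
clock: 8.3
tool_pos: [0.4643, -0.1778, 0.1521]
eef_rot: [0.679, 0.735, -0.0, 0.004]
contact_force: [-8.2, 3.4, 77.4]
opening: 0.218
finger_force: 73.4
```

Run:
```python
from h import *
pose();k=r.get_calibration("wrist");print(k["eye"],k["rotation"])
im=r.snapshot("wrist")
c=cv2.resize(im[130:400,150:510],None,fx=2.2,fy=2.2,interpolation=cv2.INTER_CUBIC)
cv2.imwrite("pics/w2.png",c)
im=r.snapshot("side");c=im[170:260,230:330]; cv2.imwrite("pics/s1c.png",cv2.resize(c,None,fx=6,fy=6,interpolation=cv2.INTER_CUBIC))
```

```text
t 8.3 p [ 0.4643 -0.1778  0.1521] yangle 4.55 z [ 0.005  -0.0051 -1.    ] q [ 0.46  0.79 -0.3   2.07  0.65  0.37 -0.3 ] F [-8.2  3.4 77.4] M [ 1.19  2.65 -0.01] g 73.36484068308437 0.218
[ 0.45656285 -0.09272864  0.23388543] [-0.16541301 -0.00931638  0.03892916  0.98541172]
```

View pics/s1c.png

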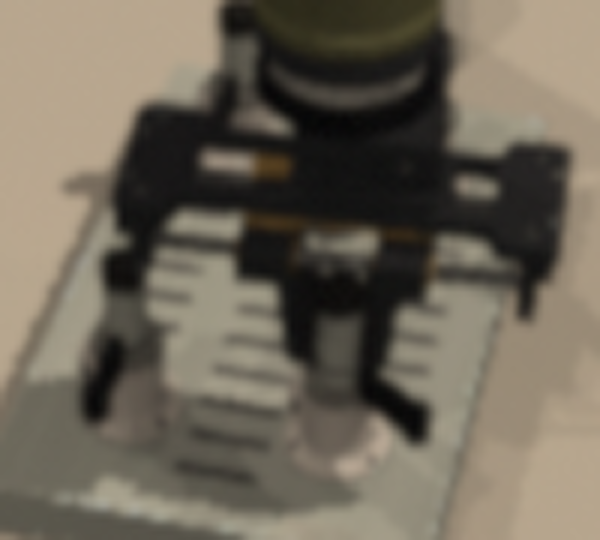

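View pics/w2.png

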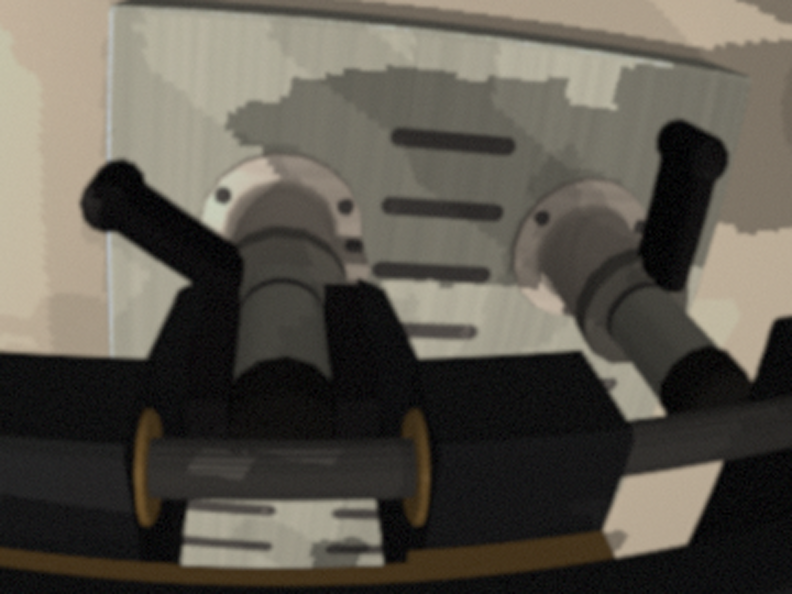

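The side view shows the left finger sitting on the lever. In the wrist view at about (235,270), the finger's corner overlaps the lever's inner end, and the groove is still about 6 mm above the ring. The pads need about 62° or more clearance to the lever's inner end. I'll lift and turn the hand further counter-clockwise, away from the lever.

>>> {"fn": "play_rows", "kwargs": {"translation": [[0,0,-0.008],[0,0,-0.008],[0,0,-0.008],[0,0,0],[0,0,0],[0,0,0],[0,0,0],[0,0,0],[0,0,0],[0,0,0],[0,0,0],[0,0,0]], "delta_rot": [[0,0,0],[0,0,0],[0,0,0],[0,0,0],[0,0,-7],[0,0,-7],[0,0,-7],[0,0,-7],[0,0,-7],[0,0,-7],[0,0,-7],[0,0,0]], "grip": [-1,-1,-1,-1,-1,-1,-1,-1,-1,-1,-1,-1]}}

```text
clock: 9.9
tool_pos: [0.4633, -0.1786, 0.1691]
eef_rot: [0.314, 0.949, -0.0, -0.0]
contact_force: [4.4, -0.8, 0.9]
opening: 0.224
finger_force: 39.5
```

Run:
```python
from h import *
pose()
```

```text
t 9.9 p [ 0.4633 -0.1786  0.1691] yangle 53.41 z [-1.e-03 -1.e-04 -1.e+00] q [ 0.63  0.81 -0.58  2.05  0.87  0.55  0.34] F [ 4.4 -0.8  0.9] M [-0.3  -1.   -0.04] g 39.518236982085 0.224
```

>>> {"fn": "play_rows", "kwargs": {"translation": [[0,0,0.004],[0,0,0.004],[0,0,0.004],[0,0,0.004],[0,0,0.002],[0,0,0]], "delta_rot": [[0,0,0],[0,0,0],[0,0,0],[0,0,0],[0,0,0],[0,0,0]], "grip": [-1,-1,-1,-1,-1,-1]}}

```text
clock: 10.65
tool_pos: [0.4634, -0.1786, 0.1514]
eef_rot: [0.314, 0.949, -0.001, -0.0]
contact_force: [2.8, -1.2, 2.4]
opening: 0.22
finger_force: 39.6
```

Run:
```python
from h import *
pose();k=r.get_calibration("wrist")
im=r.snapshot("wrist");cv2.imwrite("pics/w3f.png",im)
c=cv2.resize(im[100:370,100:460],None,fx=2.2,fy=2.2,interpolation=cv2.INTER_CUBIC)
cv2.imwrite("pics/w3.png",c)
A=[.4637,-.1782]
for z in (.076,.079,.082,.085,.110,.124): print(z,((px(k,A+[z],1)-[100,100])*2.2).round(0))
```

```text
t 10.65 p [ 0.4634 -0.1786  0.1514] yangle 53.43 z [-9.0e-04 -1.2e-03 -1.0e+00] q [ 0.6   0.83 -0.54  2.06  0.91  0.51  0.31] F [ 2.8 -1.2  2.4] M [-0.43 -0.86  0.05] g 39.5752994317445 0.22
0.076 [392. 364.]
0.079 [392. 370.]
0.082 [392. 375.]
0.085 [392. 382.]
0.11 [392. 441.]
0.124 [392. 482.]
```

View pics/w3.png

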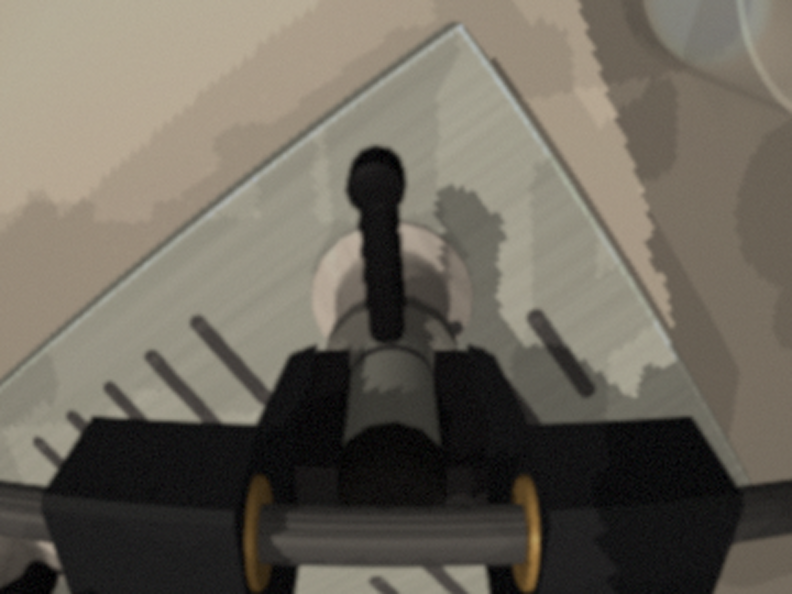

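Run:
```python
from h import *
k=r.get_calibration("wrist")
u=np.array([np.cos(np.radians(145)),np.sin(np.radians(145))])
for R_,zs in ((.010,(.0775,.0805,.0835,.0865)),(.0108,(.110,.113,.116,.119)),(.049,(.090,)),(.017,(.076,))):
  for z in zs: print(R_,z,((px(k,list(np.array([.4637,-.1782])+R_*u)+[z],1)-[100,100])*2.2).round(0))
s=cv2.resize(cv2.imread("pics/w3f.png"),None,fx=2.2,fy=2.2,interpolation=cv2.INTER_CUBIC).mean(2)[220:,220:]
for x in (365,415,420): print(x,[int(v) for v in s[320:450:3,x]])
```

```text
0.01 0.0775 [391. 330.]
0.01 0.0805 [391. 336.]
0.01 0.0835 [391. 341.]
0.01 0.0865 [391. 347.]
0.0108 0.11 [391. 397.]
0.0108 0.113 [391. 405.]
0.0108 0.116 [391. 413.]
0.0108 0.119 [391. 421.]
0.049 0.09 [386. 186.]
0.017 0.076 [390. 301.]
365 [82, 82, 83, 82, 82, 83, 84, 85, 80, 79, 62, 41, 47, 65, 72, 78, 82, 84, 84, 74, 68, 71, 77, 77, 66, 54, 53, 53, 55, 53, 56, 52, 53, 55, 55, 48, 30, 17, 6, 7, 10, 6, 7, 8]
415 [51, 50, 51, 51, 51, 50, 54, 54, 58, 56, 41, 36, 47, 58, 62, 61, 61, 61, 61, 61, 63, 63, 62, 57, 54, 55, 55, 54, 55, 54, 57, 55, 56, 54, 54, 46, 24, 8, 10, 7, 5, 13, 8, 10]
420 [51, 49, 49, 50, 49, 50, 50, 52, 52, 54, 51, 41, 36, 47, 53, 56, 56, 58, 59, 56, 57, 56, 57, 54, 53, 54, 53, 54, 56, 55, 52, 55, 54, 54, 56, 52, 38, 16, 13, 8, 13, 7, 6, 9]
```

The groove still shows well above the ring, at about (392,349). That is roughly 6 to 9 mm to go, and the lever is now clear between the fingers. I push 7.5 mm more.

>>> {"fn": "play_rows", "kwargs": {"translation": [[0,0,0.0025],[0,0,0.0025],[0,0,0.0025],[0,0,0],[0,0,0],[0,0,0]], "delta_rot": [[0,0,0],[0,0,0],[0,0,0],[0,0,0],[0,0,0],[0,0,0]], "grip": [-1,-1,-1,-1,-1,-1]}}

```text
clock: 11.45
tool_pos: [0.4633, -0.1786, 0.1441]
eef_rot: [0.314, 0.95, -0.001, -0.0]
contact_force: [2.3, -2.2, 4.9]
opening: 0.219
finger_force: 39.6
```

Run:
```python
from h import *
pose();k=r.get_calibration("wrist")
im=r.snapshot("wrist");cv2.imwrite("pics/w4f.png",im)
c=cv2.resize(im[200:330,200:360],None,fx=4,fy=4,interpolation=cv2.INTER_CUBIC)
cv2.imwrite("pics/w4.png",cv2.convertScaleAbs(c,alpha=1.6))
u=np.array([np.cos(np.radians(145)),np.sin(np.radians(145))])
for R_,zs in ((.010,(.0715,.0745,.0775,.0805,.0835)),(.0108,(.104,.107,.11,.113)),(.049,(.090,)),(.017,(.076,))):
  for z in zs: print(R_,z,((px(k,list(np.array([.4635,-.1784])+R_*u)+[z],1)-[200,200])*4).round(0))
```

```text
t 11.45 p [ 0.4633 -0.1786  0.1441] yangle 53.44 z [-7.0e-04 -1.1e-03 -1.0e+00] q [ 0.59  0.85 -0.53  2.06  0.93  0.49  0.29] F [ 2.3 -2.2  4.9] M [-0.44 -0.74 -0.01] g 39.63546724842672 0.219
0.01 0.0715 [308. 204.]
0.01 0.0745 [308. 215.]
0.01 0.0775 [308. 225.]
0.01 0.0805 [308. 236.]
0.01 0.0835 [308. 247.]
0.0108 0.104 [308. 327.]
0.0108 0.107 [308. 341.]
0.0108 0.11 [308. 356.]
0.0108 0.113 [308. 372.]
0.049 0.09 [298. -46.]
0.017 0.076 [307. 170.]
```

View pics/w4.png

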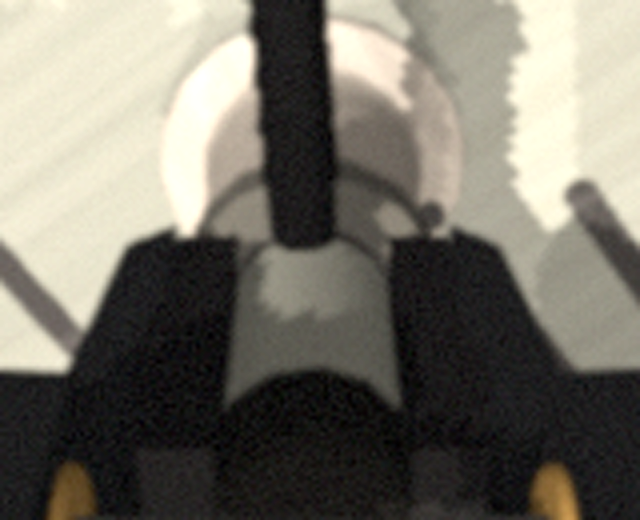

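Run:
```python
from h import *
from scipy.ndimage import map_coordinates as mc
kc=r.get_calibration("wrist")
k2=dict(kc,eye=np.array([0.45656285,-0.09272864,0.23388543]),rotation=np.array([-0.16541301,-0.00931638,0.03892916,0.98541172]))
w2=cv2.imread("pics/w2.png").mean(2);w4=cv2.imread("pics/w4f.png").mean(2)
zs=np.arange(.066,.126,.001)
def prof(im,k,A,ang,R_,f):
    a=np.radians(ang);P=np.array([f(px(k,[A[0]+R_*np.cos(a),A[1]+R_*np.sin(a),z],1)) for z in zs])
    return [int(v) for v in mc(im,[P[:,1],P[:,0]],order=1)]
f2=lambda p:(p+.5-[150,130])*2.2-.5
print("z",[int(z*1000) for z in zs])
for a in (125,141,155): print("set",a,prof(w2,k2,(.5625,-.1783),a,.010,f2))
for a in (105,112,118,172,180): print("our",a,prof(w4,kc,(.4635,-.1784),a,.010,lambda p:p))
for a in (125,141,155): print("our w2",a-30,prof(w2,k2,(.4642,-.1780),a-30,.010,f2))
```

```text
z [66, 67, 68, 69, 70, 71, 72, 73, 74, 75, 76, 77, 78, 79, 80, 81, 82, 83, 84, 85, 86, 87, 88, 89, 90, 91, 92, 93, 94, 95, 96, 97, 98, 99, 100, 101, 102, 103, 104, 105, 106, 107, 108, 109, 110, 111, 112, 113, 114, 115, 116, 117, 118, 119, 120, 121, 122, 123, 124, 125]
set 125 [39, 39, 42, 51, 59, 61, 64, 59, 59, 59, 58, 56, 45, 33, 30, 44, 55, 60, 60, 58, 61, 62, 60, 60, 60, 60, 61, 60, 60, 60, 61, 60, 59, 60, 60, 60, 59, 59, 61, 61, 59, 62, 60, 61, 61, 57, 36, 12, 9, 9, 14, 12, 11, 11, 12, 8, 11, 13, 10, 12]
set 141 [36, 38, 39, 48, 53, 61, 62, 61, 59, 60, 60, 58, 48, 35, 28, 39, 51, 55, 55, 53, 57, 54, 54, 56, 56, 56, 57, 56, 54, 54, 55, 55, 55, 54, 54, 53, 54, 56, 53, 52, 54, 55, 55, 54, 54, 53, 33, 13, 12, 9, 10, 8, 7, 6, 12, 8, 7, 13, 10, 14]
set 155 [40, 38, 44, 49, 56, 62, 62, 59, 60, 61, 61, 58, 48, 35, 28, 34, 47, 53, 53, 55, 53, 53, 54, 54, 54, 54, 52, 54, 54, 54, 53, 53, 54, 54, 52, 53, 53, 53, 53, 55, 53, 52, 54, 53, 54, 51, 35, 15, 8, 10, 10, 8, 8, 10, 8, 9, 11, 10, 4, 11]
our 105 [50, 51, 50, 49, 49, 49, 49, 49, 50, 50, 46, 41, 36, 34, 38, 50, 56, 57, 58, 55, 57, 58, 57
[... 1157 characters left out ...]
0, 61, 62, 63, 65, 65, 64, 65, 66, 63, 54, 41, 35, 45, 60, 64, 66, 65, 64, 65, 65, 66, 65, 66, 66, 65, 65, 64, 65, 62, 65, 65, 62, 60, 61, 60, 61, 60, 60, 62, 62, 61, 60, 53, 34, 15, 9, 16, 14, 11, 14]
our w2 111 [62, 62, 62, 63, 62, 62, 62, 61, 61, 61, 62, 63, 63, 63, 64, 65, 65, 64, 60, 51, 40, 36, 47, 56, 64, 65, 64, 65, 63, 64, 64, 64, 66, 65, 65, 66, 65, 64, 65, 64, 64, 64, 64, 65, 65, 63, 64, 62, 64, 64, 65, 67, 61, 41, 16, 9, 10, 9, 12, 11]
our w2 125 [61, 61, 61, 60, 61, 61, 61, 62, 60, 60, 62, 63, 61, 60, 63, 65, 63, 63, 57, 48, 39, 37, 45, 56, 61, 62, 62, 63, 63, 64, 63, 63, 62, 62, 62, 62, 62, 61, 62, 61, 62, 61, 63, 63, 62, 62, 61, 62, 62, 64, 61, 59, 48, 31, 20, 8, 5, 6, 10, 14]
```

The groove profiles in the wrist image show the leg at its mark to within about 1 mm: the groove reads 78.8 mm, against 79.7 mm on the set leg. Now I firm the grip and sweep clockwise.

>>> {"fn": "play_rows", "kwargs": {"translation": [[0,0,0],[0,0,0],[0,0,0],[0,0,0],[0,0,0],[0,0,0],[0,0,0],[0,0,0],[0,0,0],[0,0,0]], "delta_rot": [[0,0,0],[0,0,0],[0,0,6],[0,0,6],[0,0,6],[0,0,6],[0,0,6],[0,0,6],[0,0,6],[0,0,0]], "grip": [-1,-1,-1,-1,-1,-1,-1,-1,-1,-1], "squeeze": 55}}

```text
clock: 12.75
tool_pos: [0.4642, -0.1781, 0.1443]
eef_rot: [0.632, 0.775, 0.0, 0.001]
contact_force: [4.9, -2.3, 4.0]
opening: 0.218
finger_force: 55.3
```

Run:
```python
from h import *
pose()
```

```text
t 12.75 p [ 0.4642 -0.1781  0.1443] yangle 11.54 z [ 1.2e-03 -4.0e-04 -1.0e+00] q [ 0.48  0.81 -0.34  2.07  0.72  0.38 -0.24] F [ 4.9 -2.3  4. ] M [-0.38 -1.03  0.11] g 55.26135816306123 0.218
```

>>> {"fn": "play_rows", "kwargs": {"translation": [[0,0,0],[0,0,0],[0,0,0],[0,0,0],[0,0,0],[0,0,0],[0,0,0]], "delta_rot": [[0,0,5],[0,0,5],[0,0,5],[0,0,5],[0,0,5],[0,0,5],[0,0,0]], "grip": [-1,-1,-1,-1,-1,-1,-1]}}

```text
clock: 13.62
tool_pos: [0.4649, -0.1781, 0.1443]
eef_rot: [0.811, 0.585, 0.001, 0.001]
contact_force: [6.1, -1.9, 2.8]
opening: 0.219
finger_force: 55.4
```

Run:
```python
from h import *
pose();k=r.get_calibration("wrist");im=r.snapshot("wrist")
s=r.silhouettes("wrist","lever_end")
for d in s[:3]:
    v,u=np.nonzero(d["pixels"]);print(d["confidence"],len(u),u.min(),u.max(),v.min(),v.max())
for a in range(84,150,6): print(a,px(k,[.4637+.049*np.cos(np.radians(a)),-.1782+.049*np.sin(np.radians(a)),.09],1).round(0))
```

```text
t 13.62 p [ 0.4649 -0.1781  0.1443] yangle -18.44 z [ 3.e-03 -1.e-04 -1.e+00] q [ 0.41  0.8  -0.22  2.07  0.52  0.32 -0.57] F [ 6.1 -1.9  2.8] M [-0.42 -1.2   0.1 ] g 55.375128851883346 0.219
0.77 2857 211 306 183 267
84 [252. 191.]
90 [241. 194.]
96 [230. 199.]
102 [221. 204.]
108 [212. 210.]
114 [204. 217.]
120 [197. 224.]
126 [191. 232.]
132 [186. 240.]
138 [183. 249.]
144 [180. 258.]
```

>>> {"fn": "play_rows", "kwargs": {"translation": [[0,0,0],[0,0,0],[0,0,0],[0,0,0],[0,0,0]], "delta_rot": [[0,0,3],[0,0,3],[0,0,3],[0,0,1.5],[0,0,0]], "grip": [-1,-1,-1,-1,-1]}}

```text
clock: 14.35
tool_pos: [0.4651, -0.1783, 0.1443]
eef_rot: [0.861, 0.508, 0.002, 0.001]
contact_force: [5.7, -1.1, 3.5]
opening: 0.218
finger_force: 55.5
```

```bash
cat > chk.py <<'E'
from h import *
pose();k=r.get_calibration("wrist");im=r.snapshot("wrist")
s=r.silhouettes("wrist","lever_end")
for d in s[:2]:
    v,u=np.nonzero(d["pixels"]);print(d["confidence"],len(u),u.min(),u.max(),v.min(),v.max())
for a in range(84,108,3): print(a,px(k,[.4637+.049*np.cos(np.radians(a)),-.1782+.049*np.sin(np.radians(a)),.09],1).round(0))
c=cv2.resize(im[150:350,150:450],None,fx=2.6,fy=2.6,interpolation=cv2.INTER_CUBIC)
cv2.imwrite("pics/w5.png",cv2.convertScaleAbs(c,alpha=1.5));cv2.imwrite("pics/w5f.png",im)
E
python3 chk.py
```

```text
t 14.35 p [ 0.4651 -0.1783  0.1443] yangle -28.91 z [ 3.6e-03 -2.0e-04 -1.0e+00] q [ 0.38  0.8  -0.18  2.07  0.44  0.3  -0.67] F [ 5.7 -1.1  3.5] M [-0.51 -1.32  0.14] g 55.49096385093435 0.218
0.85 2841 210 307 182 267
84 [233. 198.]
87 [228. 200.]
90 [223. 203.]
93 [218. 205.]
96 [214. 208.]
99 [209. 212.]
102 [205. 215.]
105 [202. 219.]
```

>>> {"fn": "play_rows", "kwargs": {"translation": [[0,0,0],[0,0,0],[0,0,0],[0,0,0]], "delta_rot": [[0,0,2],[0,0,2],[0,0,1],[0,0,0]], "grip": [-1,-1,-1,-1]}}

```text
clock: 14.95
tool_pos: [0.4651, -0.1784, 0.1443]
eef_rot: [0.882, 0.47, 0.001, 0.001]
contact_force: [5.7, -1.6, 3.3]
opening: 0.212
finger_force: 57.0
```

```bash
python3 chk.py
```

```text
t 14.95 p [ 0.4651 -0.1784  0.1443] yangle -33.87 z [ 3.6e-03 -4.0e-04 -1.0e+00] q [ 0.37  0.8  -0.16  2.07  0.41  0.3  -0.72] F [ 5.7 -1.6  3.3] M [-0.6  -1.26  0.3 ] g 57.04502683485771 0.212
0.83 2991 205 307 185 267
0.3 7968 206 316 185 329
84 [225. 201.]
87 [220. 204.]
90 [215. 207.]
93 [211. 210.]
96 [207. 214.]
99 [203. 217.]
102 [199. 221.]
105 [196. 225.]
```

View pics/w5.png

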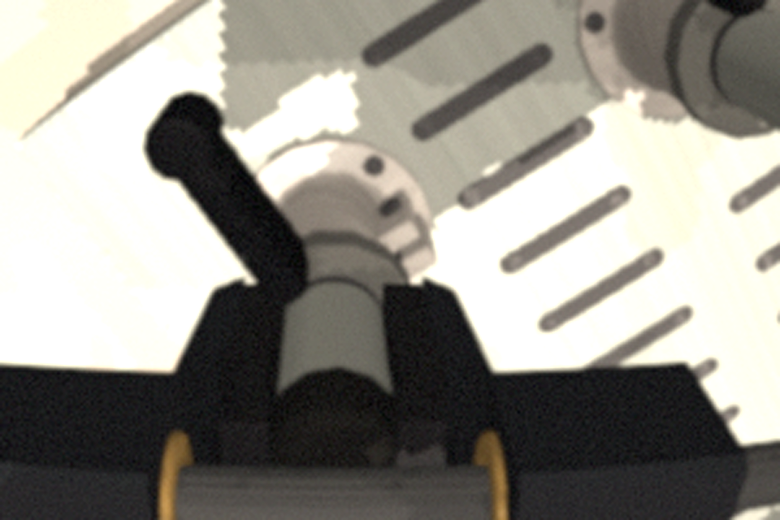

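The lever has reached its stop: it now points about 89° (top disc at about (178,140)), it moved relative to the hand, and the moment rose. I check the mark once more before handing in.

Run:
```python
from h import *
from scipy.ndimage import map_coordinates as mc
k=r.get_calibration("wrist");im=cv2.imread("pics/w5f.png").mean(2)
zs=np.arange(.072,.118,.001)
print([int(z*1000+.5) for z in zs])
for ang in (45,60,75):
  a=np.radians(ang);P=np.array([px(k,[.4637+.01*np.cos(a),-.1782+.01*np.sin(a),z],1) for z in zs])
  print(ang,[int(v) for v in mc(im,[P[:,1],P[:,0]],order=1)])
pose()
```

```text
[72, 73, 74, 75, 76, 77, 78, 79, 80, 81, 82, 83, 84, 85, 86, 87, 88, 89, 90, 91, 92, 93, 94, 95, 96, 97, 98, 99, 100, 101, 102, 103, 104, 105, 106, 107, 108, 109, 110, 111, 112, 113, 114, 115, 116, 117]
45 [73, 68, 67, 63, 54, 43, 42, 52, 64, 69, 71, 70, 70, 71, 70, 70, 70, 70, 70, 70, 70, 71, 70, 70, 71, 69, 70, 70, 71, 71, 70, 71, 70, 71, 70, 71, 70, 61, 35, 18, 14, 14, 14, 16, 14, 11]
60 [74, 76, 75, 70, 60, 49, 40, 49, 62, 68, 70, 70, 69, 70, 70, 70, 71, 72, 71, 70, 71, 73, 71, 70, 70, 70, 70, 70, 69, 70, 70, 72, 71, 71, 70, 71, 71, 69, 58, 31, 15, 10, 11, 14, 12, 14]
75 [64, 64, 65, 63, 59, 51, 40, 42, 53, 63, 68, 71, 72, 71, 71, 71, 70, 70, 71, 70, 69, 71, 71, 71, 70, 70, 70, 72, 72, 71, 71, 70, 71, 70, 70, 71, 71, 69, 58, 33, 16, 12, 14, 11, 13, 13]
t 15.05 p [ 0.4651 -0.1784  0.1444] yangle -33.86 z [ 3.6e-03 -4.0e-04 -1.0e+00] q [ 0.37  0.8  -0.16  2.07  0.41  0.3  -0.72] F [ 5.9 -1.6  2.8] M [-0.59 -1.19  0.25] g 57.04208397419279 0.217
```

>>> {"fn": "play_rows", "kwargs": {"translation": [[0,0,0],[0,0,0],[0,0,0]], "delta_rot": [[0,0,1.5],[0,0,0],[0,0,0]], "grip": [-1,-1,-1]}}

```text
clock: 15.42
tool_pos: [0.4651, -0.1784, 0.1443]
eef_rot: [0.888, 0.459, 0.001, 0.001]
contact_force: [5.7, -3.0, 3.0]
opening: 0.214
finger_force: 57.9
```

Run:
```python
from h import *
pose();print(r.finish_job())
```

```text
t 15.43 p [ 0.4651 -0.1784  0.1443] yangle -35.35 z [ 3.5e-03 -5.0e-04 -1.0e+00] q [ 0.37  0.8  -0.16  2.07  0.4   0.29 -0.74] F [ 5.7 -3.   3. ] M [-0.61 -1.25  0.36] g 57.852508194782786 0.214
the job is handed in; nothing more can be done
None
```

I handed the job in at 15.4 s with the leg measured within about 1 mm of its mark, the cam lever at its closed stop and the leg still gripped at about 58 N; no verdict came back, and on my first push-in a finger sat on the lever and pressed with about 77 N before I lifted and re-angled the hand.

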